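# Chock and lay down a gas bottle on the sloping shelf

## Task

Stow the little gas bottle on the sloping store shelf, which has no lip, so that it cannot roll off: first set the loose wooden chock in its empty pocket, ramp facing uphill like the chock beside it, and press it fully home. Then draw the bottle out of the pigeonhole by its neck, put it down, take it again round the middle of its body and lay it gently across the slope, about centred and resting against both chocks, before you let it go. Leave the other goods standing and lying where they are.

Things in the scene. Friction and masses are not known exactly. Their poses are not given: they have to be found in the camera images.
- shelf: fixed sloping plywood board 240 x 300 x 18 mm, tilted 7 degrees. Origin: centre of its upper face, 62 mm above the worktop; x points uphill, away from the robot's side (open edge, x = -120); y across, z square to the board. A chock like the loose one is screwed on at y = +57 (x -100 to -30, toe at -30, 40 wide, 35 high). Fixed stock, 46 mm high at most, stands at x over 50
- pocket (a point): centre of the floor of the empty pocket in the board, at shelf x -65, y -57, z -10 mm. The pocket is 74 mm (shelf x) by 44 mm (shelf y) and 10 mm deep, its mouth slightly chamfered
- bed (a point): where the middle of the bottle's axis belongs when it rests on the board against both chocks: shelf x -20, y 0, z +28 mm. Between the two chocks 74 mm stay free for a finger
- chock: loose wooden chock, 90 g, 70 (x) x 40 (y) x 45 mm high, lying on its underside, whose centre is the origin. A 10 mm foot; above it a 40-degree ramp climbs from the toe (x = +35, z = 10) to the flat heel top (x -35 to -7, z = 45). Home, its x is along shelf x, foot filling the pocket, toe level with the board. Grip it by its flat sides, 40 mm apart
- chock_toe (a point): middle of the lower edge (toe) of the loose chock's ramp
- bottle: grey steel gas bottle, 0.56 to 0.84 kg, 200 mm long: body 56 mm across, straight from x = -66 to +68 mm, domed base to +82, shoulder, brass neck 24 mm across from x = -82 to -118. Origin: on the axis at its balance point. Starts lying in one of the rack's lanes, only the neck sticking out; rolls freely; sags if lifted by the neck. On the shelf the neck may point either way
- rack: fixed steel pigeonhole rack on the worktop, 160 (x) x 208 (y) x 76 mm high, goods up to 60 mm higher on its rear half (x over 5 mm). Origin: centre of its footprint. Three lanes along x, 64 mm wide, 72 mm high, centred at y = -68, 0, +68, with no floor (goods lie on the worktop), open on the robot's side, x = -80, closed at the back
- tube_a: bystander: cardboard tube, 56 mm across, 138 mm long, lying in another lane of the rack; origin at its centre, x along its axis
- tube_b: bystander: second such tube in the remaining lane
- flask: bystander: green glass bottle standing on the worktop between rack and shelf, 64 mm across, 165 mm high; origin under its centre
- tin: bystander: food tin standing on the worktop in front of the shelf's low edge, 86 mm across, 85 mm high; origin under its centre

How it is judged:
On the way, in this order (a step that is already met when the one before it is completed fails the run):
1. the loose chock is fully home in the pocket, ramp uphill, and let go (horizontal distance between chock and pocket below 0.006 m and z of chock in the frame of shelf below -0.0075 m and angle between the z axis of chock and the z axis of shelf, either way round below 0.06 rad and x of chock_toe in the frame of shelf above -0.036 m and contact force between the fingers and chock below 0.05 N), for 0.2 s.
2. the bottle, still held, is laid across the slope against the chocks (horizontal distance between chock and pocket below 0.006 m and z of chock in the frame of shelf below -0.0075 m and angle between the z axis of chock and the z axis of shelf, either way round below 0.06 rad and x of chock_toe in the frame of shelf above -0.036 m and x of bottle in the frame of shelf between -0.028 and -0.012 m and y of bottle in the frame of shelf between -0.03 and 0.03 m and z of bottle in the frame of shelf between 0.024 and 0.032 m and angle between the x axis of bottle and the y axis of shelf, either way round below 0.08 rad and contact force between the fingers and bottle above 0.3 N), for 0.05 s.
3. the bottle is let go and stays put (horizontal distance between chock and pocket below 0.006 m and z of chock in the frame of shelf below -0.0075 m and angle between the z axis of chock and the z axis of shelf, either way round below 0.06 rad and x of chock_toe in the frame of shelf above -0.036 m and x of bottle in the frame of shelf between -0.028 and -0.012 m and y of bottle in the frame of shelf between -0.03 and 0.03 m and z of bottle in the frame of shelf between 0.024 and 0.032 m and angle between the x axis of bottle and the y axis of shelf, either way round below 0.08 rad and linear speed of bottle below 0.01 m/s and angular speed of bottle below 0.15 rad/s and contact force between the fingers and bottle below 0.05 N), for 0.3 s.
At the end, for the whole second after the job is handed in: Chock home in the pocket, ramp uphill (6 mm sideways, 2.5 mm from its floor, 0.06 rad); bottle on the board against both chocks (axis within 8 mm along the slope and 4 mm in height, 0.08 rad of square, middle within 30 mm of the shelf middle), let go, at rest (all of step 3 and linear speed of chock below 0.01 m/s); the robot touches nothing.
It fails at once if the bottle is let go on the sloping shelf before the loose chock is home (contact force between bottle and shelf above 0.3 N and contact force between the fingers and bottle below 0.02 N and not (horizontal distance between chock and pocket below 0.006 m and z of chock in the frame of shelf below -0.0075 m and angle between the z axis of chock and the z axis of shelf, either way round below 0.06 rad and x of chock_toe in the frame of shelf above -0.036 m)).
It fails at once if the bottle is dropped or banged onto the shelf (over 60 N) (contact force between bottle and shelf above 60 N).
It fails at once if the glass bottle or the tin is pushed more than 25 mm or tipped (distance of any of flask, tin from where it was at the start of the episode above 0.025 m or angle between any of flask, tin's own z axis and vertical above 0.3 rad).
It fails at once if a cardboard tube is moved more than 25 mm (distance of any of tube_a, tube_b from where it was at the start of the episode above 0.025 m).
It also fails if it takes over 72 s, if anything falls off the work surface, if the arm or the gripper's body presses on something with over 40 N, if the wrist force passes 120 N, or if a joint passes its speed limit or range.

## Robot

A 6-joint arm with a two-finger parallel gripper is mounted at the origin on the work surface. World frame = base frame: x ahead of the robot, y to its left, z up, the work surface at z = 0. Lengths are in m, angles in rad, forces in N, time in s.
With the tool pointing down it reaches from about 0.35 to 0.775 m from the base axis. Payload 5.5 kg.
Tool frame: the origin (TCP) lies at the very end of the fingers, on their centre line; the grasp point (between the pads) lies 19 mm behind it; z points along the fingers, y is the line along which they close (so a half turn about z gives the same grasp; the last joint's range is limited). The gripper opens to 85 mm and grips with 20 to 120 N. Pads are 22 mm wide; open, the fingers measure 114 mm over their backs; the gripper's body (76 mm by 85 mm) begins 54 mm behind the grasp point. The pads swing forward as they close: fully open they stand 13 mm farther back than shut.
Start: joints at [-0.14, 0.313, 0.046, 1.304, 0, 1.431], TCP at [0.575, -0, 0.231] pointing down, gripper open.
Joint ranges: [-2.76, 2.76], [-0.86, 1.69], [-1.03, 1.26], [-2.2, 2.34], [-1.47, 1.5], [-3.14, 3.14]. Speed limits (rad/s): [2.57, 2.57, 3.14, 3.14, 3.14, 3.14].

## Interface

Orientations are given as a rotation vector (axis times angle).
In Python, from station import state, get_image, camera_info, finish_job, recognise, trace, spot_point gives the robot as it stands.
- The arm moves only by the tool drive_tool, never from a script. Its argument "rows" is one flat list of numbers, 7 for each row, row after row: the finger opening in m, from 0 to 0.0854, then the shift along the world's x, y, z in m, then the turn, a rotation vector about the world's x, y, z in units of 5 degrees (1.0 is 5 degrees). In form: [grip, dx, dy, dz, wx, wy, wz, grip, dx, dy, dz, wx, wy, wz, ...]. A call has exactly 10 rows; each row shifts and turns the commanded pose from where the row before left it; what a row does not reach is not made up. A row lasts 1/8 s, in which the tool goes at most 62.5 mm and 10.7 degrees, less where a joint would pass 70% of its speed; a pose out of reach is approached as far as the arm can. A call is refused whole if a number of a shift passes 0.0625 or a number of a turn 1, either way. A call with a gripper value outside its range is refused whole. The fingers move at their own pace and stop on an object; the grip force is fixed at half the most. Time passes only in rows, so rows that do not move let the fingers close, or fill a call up. It gives the time, the measured TCP pose, the force, the opening and the grip force at its end, in the units of the state.
- state(): the state, without advancing time (a new reading comes with each control period).
- get_image(name): name is "scene" or "side" or "wrist"; returns (picture, depth): 400x640x3 uint8, red, green, blue; 400x640 float32, m along the optical axis (not along the pixel's ray), 0 where there is no reading.
- camera_info(name): a dict with "intrinsics" (3x3 intrinsics, pixels), "k1" (the pictures are not rectified: a ray, as slopes to the right and down, at radius r is drawn at 1 + k1 r^2 times it, then the intrinsics apply), "R" (3x3) and "t" (3): a world point X has camera coordinates R X + t; the wrist camera has in their place "T_tool_cam" (4x4, takes a point from camera to tool coordinates, whose origin is the TCP and whose axes are the flange's). Camera axes: x right, y down, z forward; pixel columns grow to the right and rows downward; lengths in m; the calibration is good to about 2 mm. A picture is of the moment at which its call begins: read the wrist's pose just before it. camera_info takes no time and is no camera call.
- finish_job(): hands the job in; it is judged then, once.
Trained networks look in the newest picture that a camera, given by its name, has taken for a name from the list of things; names that differ only in an ending like _2 or _b are one class to them, and where a whole thing is asked for, a point or a joint stands for the part that bears it (a point fixed in the world has none). Each returns a list of dicts, best first, with "conf" (0 to 1); they miss things now and then, are a little off and sometimes report something else, mostly with a low value. They report only what shows in the picture. A call takes as long as a camera call.
- recognise(query, camera): "pixel" ([row, column] in pixels, amid what is visible of it).
- trace(query, camera): "mask" (400x640 bool, what is visible of it) and "pixel" ([row, column] in pixels, amid what is visible of it).
- spot_point(query, camera): "pixel" ([row, column] in pixels: a listed point, or the origin of a listed thing).
The state is a dict: "t": time; "joint_pos": joint angles; "qvel": joint speeds; "effort": joint torques, N m; "eef_pos": TCP position; "tcp_rot": TCP orientation; "ft_force": force on the tool from outside, world axes, zero at the start; "moment": the same for the moment, N m; "finger_gap": opening from 0.0 (shut) to 1.0 (fully open); "grip_force": force on a finger pad.
Only numpy, scipy, OpenCV 4.12 (cv2) and the standard library are available. Lean on these libraries where they do the work, as an engineer would, in place of code of your own. Each camera call takes 0.05 s, during which the arm holds its last target. There are 200 camera calls.

## Working session

There is one attempt and no reset: what is moved stays moved. The work goes in short steps, Python scripts to look and compute and a tool call to move; the robot and the scene stay as the last step left them, time stands still between calls to the robot, and variables do not carry over. Pictures are saved under pics/ and viewed, at most 10 in all, crops included, and the job is handed in when it is done.

Besides the shell and the picture viewer there is one more tool, called after ">>>" as name(argument=value, ...) on one line, values as JSON. drive_tool: Moves the arm, as the interface text tells. Its arguments: {"type":"object","properties":{"rows":{"type":"array","items":{"type":"number"}}},"required":["rows"]}

```bash
ls; mkdir -p pics; cat > h.py <<'E'
import numpy as np, cv2
from station import *
from scipy.spatial.transform import Rotation as Ro
def cam(name):
    ci=camera_info(name); K=np.array(ci["intrinsics"]);k1=ci["k1"]
    if name=="wrist":
        s=state();T=np.array(ci["T_tool_cam"]);Rt=Ro.from_rotvec(s["tcp_rot"]).as_matrix()
        Rw=Rt@T[:3,:3];p=Rt@T[:3,3]+np.array(s["eef_pos"])
    else:
        R=np.array(ci["R"]);t=np.array(ci["t"]);Rw=R.T;p=-R.T@t
    return K,k1,Rw,p
def rays(c,rc):
    K,k1,Rw,p=c
    rc=np.atleast_2d(np.array(rc,float));uv=rc[:,::-1].reshape(-1,1,2).copy()
    s=cv2.undistortPoints(uv,K,np.array([k1,0,0,0,0.]),None,None).reshape(-1,2)
    return np.c_[s,np.ones(len(s))]
def pts(c,rc,d):
    return (rays(c,rc)*np.asarray(d).reshape(-1,1))@c[2].T+c[3]
def proj(c,X):
    K,k1,Rw,p=c;q=(np.atleast_2d(X)-p)@Rw
    s=q[:,:2]/q[:,2:];s=s*(1+k1*(s**2).sum(1,keepdims=True))
    return np.c_[s[:,1]*K[1,1]+K[1,2],s[:,0]*K[0,0]+K[0,2]]
def maskpts(c,m,d):
    m=m&(d>0);rc=np.argwhere(m);return pts(c,rc,d[m])
def save(n,im): cv2.imwrite("pics/"+n,im[:,:,::-1])
E
python3 - <<'E'
from h import *
for n in ["scene","side"]:
    c=cam(n);im,d=get_image(n);save(n+"0.png",im);np.savez(f"{n}0.npz",im=im,d=d)
    print(n,c[3].round(3))
    for q in ["chock","bottle","rack","shelf","flask","tin","tube_a"]:
        for r in trace(q,n)[:3]:
            P=maskpts(c,r["mask"],d)
            if len(P): print(q,round(r["conf"],2),np.round(r["pixel"]),np.median(P,0).round(3),np.percentile(P,2,0).round(3),np.percentile(P,98,0).round(3))
    for q in ["pocket","bed","chock_toe","chock","shelf","rack","bottle"]:
        for r in spot_point(q,n)[:2]:
            i,j=np.round(r["pixel"]).astype(int);print("sp",q,round(r["conf"],2),i,j,pts(c,[i,j],d[i,j]).round(3))
E
```

```text
pics
scene [ 1.061 -0.151  0.879]
chock 0.56 [183. 308.] [0.451 0.008 0.029] [ 0.414 -0.013 -0.001] [0.482 0.031 0.045]
bottle 0.46 [186. 411.] [0.54  0.288 0.036] [0.529 0.281 0.023] [0.553 0.298 0.04 ]
bottle 0.46 [207. 224.] [ 0.47  -0.232  0.078] [ 0.415 -0.271  0.007] [ 0.49  -0.193  0.086]
rack 0.57 [225. 418.] [0.694 0.227 0.076] [0.584 0.133 0.007] [0.756 0.341 0.126]
shelf 0.68 [281. 226.] [ 0.68  -0.269  0.063] [ 0.544 -0.405  0.041] [ 0.781 -0.12   0.118]
flask 0.57 [242. 322.] [ 0.671 -0.025  0.104] [ 0.587 -0.05  -0.   ] [0.687 0.008 0.165]
flask 0.3 [278. 223.] [ 0.68  -0.269  0.063] [ 0.543 -0.406  0.041] [ 0.781 -0.12   0.118]
tin 0.75 [205. 223.] [ 0.47  -0.231  0.078] [ 0.416 -0.27   0.006] [ 0.49  -0.193  0.086]
sp pocket 0.9 259 202 [[ 0.595 -0.315  0.042]]
sp bed 0.8 259 220 [[ 0.615 -0.27   0.053]]
sp chock_toe 0.69 198 312 [[0.481 0.008 0.01 ]]
sp chock 0.62 191 311 [[0.464 0.01  0.022]]
sp chock 0.23 269 225 [[ 0.649 -0.262  0.059]]
sp shelf 0.62 273 228 [[ 0.662 -0.256  0.061]]
sp bottle 0.6 256 320 [[ 0.683 -0.032  0.053]]
side [0.293 0.608 0.796]
chock 0.74
[... 787 characters left out ...]
48. 332.] [ 0.629 -0.181  0.059] [ 0.539 -0.403  0.031] [ 0.771 -0.109  0.12 ]
tube_a 0.56 [283. 269.] [0.583 0.235 0.039] [0.58  0.209 0.008] [0.589 0.255 0.056]
tube_a 0.56 [146. 332.] [ 0.629 -0.182  0.06 ] [ 0.539 -0.403  0.032] [ 0.77  -0.109  0.119]
sp pocket 0.96 135 364 [[0.293 0.608 0.796]]
sp bed 0.82 128 345 [[ 0.531 -0.007  0.299]]
sp bed 0.4 133 366 [[ 0.588 -0.327  0.045]]
sp chock_toe 0.94 236 354 [[0.481 0.015 0.012]]
sp chock 0.79 243 365 [[0.448 0.03  0.021]]
sp chock 0.25 203 293 [[0.648 0.01  0.041]]
sp shelf 0.9 131 337 [[0.539 0.015 0.304]]
sp shelf 0.7 133 368 [[ 0.584 -0.333  0.043]]
sp rack 0.71 281 236 [[0.632 0.274 0.078]]
sp rack 0.42 203 296 [[0.641 0.008 0.043]]
```

View pics/scene0.png

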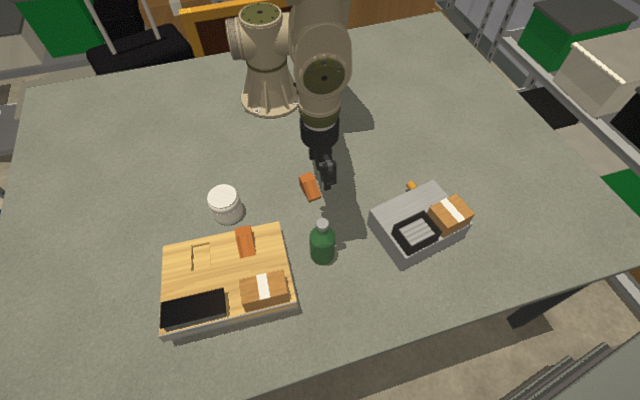

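View pics/side0.png

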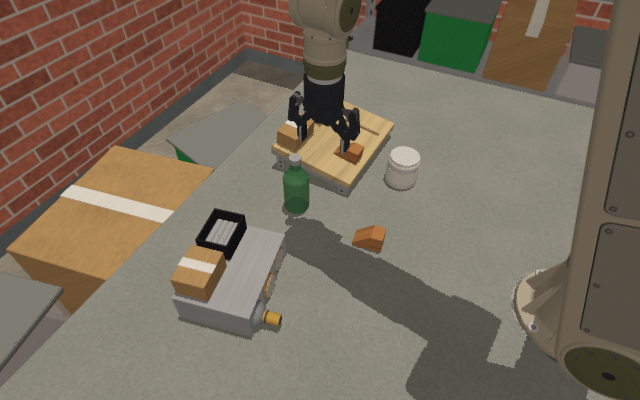

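```bash
python3 - <<'E'
from h import *
from scipy.optimize import least_squares
# shelf plane & yaw; chock yaw; rack yaw; bottle neck
P=[];C=[]
out={}
for n in ["scene","side"]:
    c=cam(n);z=np.load(n+"0.npz");d=z["d"];im=z["im"]
    rc=np.argwhere(d>0);X=pts(c,rc,d[d>0])
    P.append(X);C.append(im[d>0])
X=np.vstack(P);np.save("cloud.npy",X)
# shelf
m=(X[:,0]>.5)&(X[:,0]<.83)&(X[:,1]<-.08)&(X[:,1]>-.45)&(X[:,2]>.03)
S=X[m]
best=None
rng=np.random.default_rng(0)
for k in range(500):
    p=S[rng.choice(len(S),3,False)];nn=np.cross(p[1]-p[0],p[2]-p[0]);nn/=np.linalg.norm(nn)+1e-12
    if nn[2]<0:nn=-nn
    if nn[2]<.97: continue
    cnt=(abs((S-p[0])@nn)<.003).sum()
    if best is None or cnt>best[0]: best=(cnt,p[0],nn)
inl=S[abs((S-best[1])@best[2])<.003]
mu=inl.mean(0);nn=np.linalg.svd(inl-mu,full_matrices=False)[2][2];nn*=np.sign(nn[2])
print("plane",mu.round(4),nn.round(4),"tilt",np.degrees(np.arccos(nn[2])),"uphill yaw",np.degrees(np.arctan2(-nn[1],-nn[0])))
r=cv2.minAreaRect((inl[:,:2]*1000).astype(np.float32));print("rect",r, "box",cv2.boxPoints(r).round(1).tolist())
# chock
m=(X[:,0]>.39)&(X[:,0]<.52)&(X[:,1]<.06)&(X[:,1]>-.05)&(X[:,2]>.004)&(X[:,2]<.06)
Q=X[m];r=cv2.minAreaRect((Q[:,:2]*1000).astype(np.float32));print("chock",r)
T=Q[Q[:,2]>.041];print("heel top",T.mean(0).round(4),cv2.minAreaRect((T[:,:2]*1000).astype(np.float32)))
# rack roof
m=(X[:,0]>.53)&(X[:,0]<.8)&(X[:,1]<.42)&(X[:,1]>.08)&(abs(X[:,2]-.076)<.004)
Q=X[m];r=cv2.minAreaRect((Q[:,:2]*1000).astype(np.float32));print("rack",r,cv2.boxPoints(r).round(1).tolist())
for n in ["scene","side"]:
    pass
m=(X[:,0]>.51)&(X[:,0]<.57)&(X[:,1]<.36)&(X[:,1]>.15)&(X[:,2]>.01)&(X[:,2]<.06)
Q=X[m];print("neck",len(Q),np.percentile(Q,[2,50,98],0).round(4))
T=Q[Q[:,0]<.555];v=np.linalg.svd(T-T.mean(0),full_matrices=False)[2][0];print(v.round(3))
for nm,b in dict(tin=(.38,.52,-.3,-.15,.08,.095),flask=(.6,.75,-.1,.07,.15,.17)).items():
    m=(X[:,0]>b[0])&(X[:,0]<b[1])&(X[:,1]>b[2])&(X[:,1]<b[3])&(X[:,2]>b[4])&(X[:,2]<b[5])
    print(nm,np.percentile(X[m],[2,50,98],0).round(3).tolist())
E
```

```text
plane [ 0.6402 -0.2509  0.0591] [-0.1205  0.0038  0.9927] tilt 6.923398315813328 uphill yaw -1.8188779739235854
rect ((657.7676391601562, -264.042724609375), (305.48577880859375, 242.27200317382812), 86.5737533569336) box [[527.7000122070312, -409.29998779296875], [769.5999755859375, -423.79998779296875], [787.7999877929688, -118.80000305175781], [546.0, -104.30000305175781]]
chock ((456.79046630859375, 8.129722595214844), (107.5729751586914, 116.25386047363281), 83.13912963867188)
heel top [0.4284 0.0085 0.0445] ((428.6340026855469, 7.968135833740234), (36.70133972167969, 41.74867630004883), 3.7812976837158203)
rack ((662.8109130859375, 244.50869750976562), (162.4172821044922, 212.8143768310547), 10.772010803222656) [[563.0999755859375, 333.8999938964844], [602.9000244140625, 124.80000305175781], [762.5, 155.1999969482422], [722.7000122070312, 364.20001220703125]]
neck 491 [[0.5269 0.2804 0.0218]
 [0.5525 0.2965 0.038 ]
 [0.5695 0.3305 0.0526]]
[0.937 0.327 0.121]
tin [[0.412, -0.269, 0.081], [0.447, -0.233, 0.084], [0.482, -0.198, 0.088]]
flask [[0.642, -0.033, 0.151], [0.656, -0.018, 0.163], [0.669, -0.007, 0.167]]
```

The scene picture shows the pocket at (258,202), fixed chock (242,245), loose chock (186,310), tin (205,223), flask (242,322) and the bottle's neck at (186,411) in the +y lane of the rack. The side view agrees: neck (318,272), chock (240,370).

```bash
cat >> h.py <<'E'
ps=np.radians(-3.43)
Rs=Ro.from_euler('ZY',[ps,-np.radians(7)]).as_matrix();Os=np.array([.6578,-.264,.062])
def sh(x,y,z): return Os+Rs@np.array([x,y,z])/1000
def goto(p,y=None,zt=None):
    """shift and turn (5deg units) from now; y= wanted closing axis, zt = tool z"""
    s=state();R=Ro.from_rotvec(s["tcp_rot"]).as_matrix()
    print("t",round(s["t"],2),"pos",np.round(s["eef_pos"],4),"F",np.round(s["ft_force"],1),"gap",round(s["finger_gap"],3),"j6",np.round(s["joint_pos"],2))
    if p is not None: print("shift",np.round(np.array(p)-s["eef_pos"],4))
    if y is not None:
        z=np.array([0,0,-1.]) if zt is None else np.array(zt,float);z/=np.linalg.norm(z)
        y=np.array(y,float);y-=z*(y@z);y/=np.linalg.norm(y)
        for sg in (1,-1):
            Rt=np.c_[np.cross(sg*y,z),sg*y,z];v=Ro.from_matrix(Rt@R.T).as_rotvec()
            print("turn/5deg",np.round(np.degrees(v)/5,2))
E
python3 - <<'E'
from h import *
s=state();print(Ro.from_rotvec(s["tcp_rot"]).as_matrix().round(3))
a=np.radians(3.8);x=np.array([np.cos(a),np.sin(a),0]);y=np.array([-x[1],x[0],0])
goto(np.array([.4496,.0096,.0125])-.015*x,y)
print("pocket",sh(-65,-57,-10),"fixed chock heel top centre",sh(-86,57,35),"place tcp",sh(-80,-57,2.5))
X=np.load("cloud.npy");q=(X-Os)@Rs
m=(abs(q[:,1]-.057)<.04)&(q[:,0]<-.02)&(q[:,0]>-.12)&(abs(q[:,2]-.035)<.004);print(len(q[m]),q[m].mean(0),cv2.minAreaRect((q[m][:,:2]*1000).astype(np.float32)))
m=(abs(q[:,1]+.057)<.04)&(q[:,0]<-.01)&(q[:,0]>-.12)&(q[:,2]<-.005)&(q[:,2]>-.015);print("pocket floor",len(q[m]),np.percentile(q[m],[5,50,95],0).round(4))
E
```

```text
[[ 0.  1.  0.]
 [ 1. -0. -0.]
 [-0.  0. -1.]]
t 1.5 pos [ 0.5751 -0.      0.2313] F [-0.3  0.9  1.2] gap 0.994 j6 [-0.14  0.31  0.05  1.3  -0.    1.43]
shift [-0.1404  0.0086 -0.2188]
turn/5deg [-0.    0.   18.76]
turn/5deg [  0.     0.   -17.24]
pocket [ 0.59120633 -0.31711091  0.04415303] fixed chock heel top centre [ 0.57174641 -0.20173997  0.08625835] place tcp [ 0.57482417 -0.31612902  0.05473182]
311 [-0.08421463  0.05831025  0.03407258] ((-83.83805847167969, 57.11810302734375), (35.050750732421875, 43.69145965576172), 2.9116005897521973)
pocket floor 601 [[-0.1036 -0.0794 -0.0129]
 [-0.0724 -0.0593 -0.0105]
 [-0.0396 -0.0376 -0.0066]]
```

>>> drive_tool(rows=[0.0854,-0.02,0.001,0,0,0,1,0.0854,-0.02,0.001,0,0,0,1,0.0854,-0.02,0.001,0,0,0,1,0.0854,-0.02,0.001,0,0,0,1,0.0854,-0.02,0.001,0,0,0,1,0.0854,-0.02,0.001,-0.01,0,0,1,0.0854,-0.02,0.001,-0.01,0,0,1,0.0854,0,0.001,-0.01,0,0,1,0.0854,0,0,-0.01,0,0,1,0.0854,0,0,-0.01,0,0,1])

```text
t: 2.75
eef_pos: [0.435, 0.008, 0.1812]
tcp_rot: [1.07, 2.953, 0.0]
ft_force: [-0.0, -0.8, 0.1]
finger_gap: 1.003
grip_force: 0.0
```

>>> drive_tool(rows=[0.0854,0,0,-0.01,0,0,1,0.0854,0,0,-0.01,0,0,1,0.0854,0,0,-0.01,0,0,1,0.0854,0,0,-0.01,0,0,1,0.0854,0,0,0,0,0,1,0.0854,0,0,0,0,0,1,0.0854,0,0,0,0,0,1,0.0854,0,0,0,0,0,1,0.0854,0,0,0,0,0,0.76,0.0854,0,0,0,0,0,0])

```text
t: 4.0
eef_pos: [0.4351, 0.008, 0.1414]
tcp_rot: [-0.103, 3.14, 0.0]
ft_force: [-0.2, 0.0, -0.6]
finger_gap: 0.994
grip_force: 0.0
```

```bash
python3 - <<'E'
from h import *
c=cam("wrist");im,d=get_image("wrist");save("w1.png",im)
X=pts(c,np.argwhere(d>0),d[d>0])
m=(X[:,0]>.39)&(X[:,0]<.51)&(abs(X[:,1])<.05)&(X[:,2]>.003)&(X[:,2]<.06);Q=X[m]
T=Q[Q[:,2]>.041];print("heel",len(T),T.mean(0).round(4),cv2.minAreaRect((T[:,:2]*1000).astype(np.float32)))
print(cv2.minAreaRect((Q[:,:2]*1000).astype(np.float32)),np.median(X[:,2]))
a=np.radians(3.8);x=np.array([np.cos(a),np.sin(a),0]);y=np.array([-x[1],x[0],0])
goto(np.array([.4496,.0096,.0125])-.015*x,y)
E
```

```text
heel 2217 [0.4256 0.0065 0.0442] ((426.9233703613281, 6.604484558105469), (33.43501281738281, 40.06635665893555), 7.261651515960693)
((445.27764892578125, 8.896583557128906), (70.58830261230469, 40.05512619018555), 7.137147426605225) -0.00019969462039703956
t 4.05 pos [0.4351 0.008  0.1414] F [-0.5  0.  -0.2] gap 1.002 j6 [-0.17  0.1  -0.46  1.02  0.   -0.23]
shift [-0.0005  0.0006 -0.1289]
turn/5deg [-0.    0.    0.01]
turn/5deg [  0.     0.   -35.99]
```

View pics/w1.png

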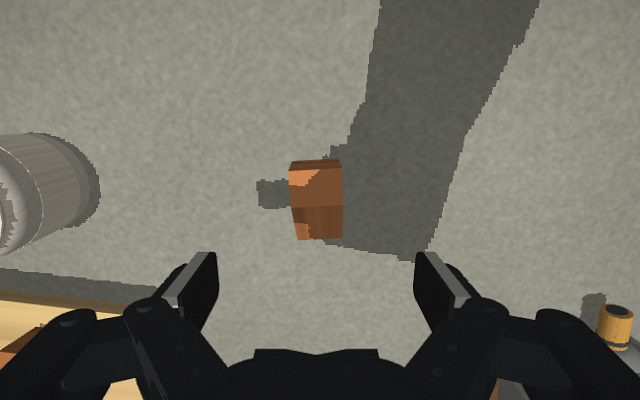

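Wrist picture: the chock lies at about (200,318), heel toward the robot, turned a bit more than the tool; the fit gives 70.6 x 40.1 mm, yaw 7.1°.

>>> drive_tool(rows=[0.07,-0.0047,-0.001,-0.02,0,0,0.66,0.07,0,0,-0.03,0,0,0,0.07,0,0,-0.03,0,0,0,0.07,0,0,-0.025,0,0,0,0.07,0,0,-0.015,0,0,0,0.07,0,0,-0.009,0,0,0,0.07,0,0,0,0,0,0,0.02,0,0,0,0,0,0,0.02,0,0,0,0,0,0,0.02,0,0,0,0,0,0])

```text
t: 5.3
eef_pos: [0.4313, 0.0069, 0.0132]
tcp_rot: [-0.194, 3.134, -0.0]
ft_force: [-0.7, 0.2, 6.0]
finger_gap: 0.457
grip_force: 61.0
```

>>> drive_tool(rows=[0.02,0,0,0,0,0,0,0.02,0,0,0,0,0,0,0.02,0,0,0.03,0,0,0,0.02,0,0,0.04,0,0,0,0.02,0,0,0.04,0,0,0,0.02,0,0,0.04,0,0,0,0.02,0,0,0.04,0,0,0,0.02,0,0,0,0,0,0,0.02,0,0,0,0,0,0,0.02,0,0,0,0,0,0])

```text
t: 6.55
eef_pos: [0.4293, 0.0071, 0.2009]
tcp_rot: [0.194, -3.133, -0.001]
ft_force: [-0.1, -0.7, -0.6]
finger_gap: 0.458
grip_force: 60.5
```

```bash
python3 - <<'E'
from h import *
goto(sh(-80,-57,70),Rs[:,1],-Rs[:,2])
E
```

```text
t 6.55 pos [0.4293 0.0071 0.2009] F [-0.1 -0.7 -0.6] gap 0.458 j6 [-0.17  0.05 -0.36  1.17  0.   -0.29]
shift [ 0.1373 -0.3228 -0.0792]
turn/5deg [ 0.04 -1.43 -2.1 ]
turn/5deg [-2.03 -0.08 33.84]
```

>>> drive_tool(rows=[0.02,0.02,-0.045,0,0,-0.2,-0.3,0.02,0.02,-0.045,0,0,-0.2,-0.3,0.02,0.02,-0.045,0,0,-0.2,-0.3,0.02,0.02,-0.045,0,0,-0.2,-0.3,0.02,0.02,-0.045,0,0,-0.2,-0.3,0.02,0.02,-0.045,-0.02,0,-0.2,-0.3,0.02,0.017,-0.035,-0.02,0,-0.2,-0.3,0.02,0,-0.018,-0.02,0.04,-0.03,0,0.02,0,0,-0.02,0,0,0,0.02,0,0,0,0,0,0])

```text
t: 7.8
eef_pos: [0.5649, -0.3143, 0.1189]
tcp_rot: [0.091, 3.022, 0.001]
ft_force: [-1.1, 0.6, -0.3]
finger_gap: 0.459
grip_force: 60.7
```

```bash
python3 - <<'E'
from h import *
goto(sh(-80,-57,70),Rs[:,1],-Rs[:,2])
c=cam("wrist");im,d=get_image("wrist");save("w2.png",im);np.savez("w2.npz",im=im,d=d)
X=pts(c,np.argwhere(d>0),d[d>0]);q=(X-Os)@Rs*1000
m=(abs(q[:,0])<110)&(abs(q[:,1])<140)&(abs(q[:,2])<5);A=np.c_[q[m][:,:2],np.ones(m.sum())]
print("board plane fit",np.linalg.lstsq(A,q[m][:,2],rcond=None)[0])
m=(abs(q[:,1]-57)<40)&(q[:,0]<-15)&(q[:,0]>-120)&(q[:,2]>5)&(q[:,2]<45);Q=q[m];print("fixed",len(Q),cv2.minAreaRect(Q[:,:2].astype(np.float32)),np.percentile(Q,[1,99],0).round(1).tolist())
m=(abs(q[:,1]+57)<40)&(q[:,0]<-10)&(q[:,0]>-120)&(q[:,2]>-14)&(q[:,2]<-6);Q=q[m];print("pocket",len(Q),np.percentile(Q,[1,99],0).round(1).tolist())
m=(abs(q[:,1]+57)<60)&(q[:,0]<0)&(q[:,0]>-150)&(q[:,2]>45)&(q[:,2]<110);Q=q[m];print("held",len(Q),np.percentile(Q,[1,50,99],0).round(1).tolist())
E
```

```text
t 7.8 pos [ 0.5649 -0.3143  0.1189] F [-1.1  0.6 -0.3] gap 0.459 j6 [-0.66  0.42 -0.09  0.97  0.07 -0.6 ]
shift [ 0.0017 -0.0014  0.0028]
turn/5deg [-0.05 -0.04 -0.  ]
turn/5deg [  4.32  -0.19 -35.74]
board plane fit [ 0.0021909  -0.00052873 -0.05706585]
fixed 7538 ((-70.12966918945312, 56.44183349609375), (65.45661163330078, 41.57086944580078), 0.15115509927272797) [[-102.5, 36.1, 5.7], [-39.9, 75.9, 35.9]]
pocket 1834 [[-102.5, -79.7, -11.7], [-82.6, -35.9, -8.0]]
held 15971 [[-102.9, -87.5, 56.8], [-90.6, -56.7, 98.2], [-36.5, -25.7, 107.9]]
```

View pics/w2.png

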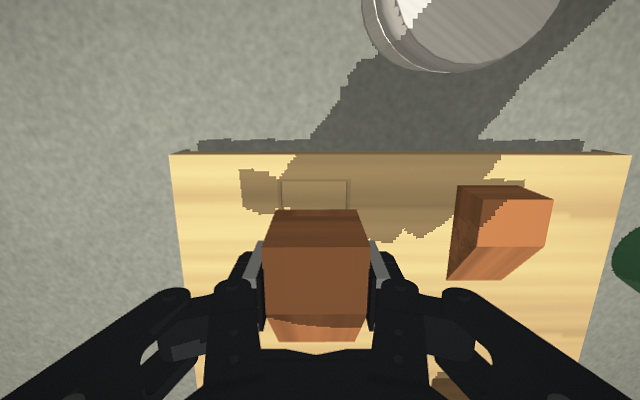

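Wrist picture: the held chock (heel face 210–245, columns 265–370) sits squarely in front of the pocket, whose outline shows at (180, 280–347); fixed chock at (230,500).

```bash
python3 - <<'E'
from h import *
c=cam("wrist");z=np.load("w2.npz");im=z["im"];d=z["d"]
i=im.astype(int);om=(d>0)&(i[:,:,0]-i[:,:,2]>45)&(i[:,:,0]>1.5*i[:,:,1])
rc=np.argwhere(om);q=(pts(c,rc,d[om])-Os)@Rs*1000
for nm,m in dict(fixed=(abs(q[:,1]-57)<40)&(q[:,2]<45)&(q[:,2]>3),held=(abs(q[:,1]+57)<45)&(q[:,2]>45)).items():
    Q=q[m];print(nm,len(Q),np.percentile(Q,[.5,50,99.5],0).round(1).tolist())
    zt=np.percentile(Q[:,2],99)
    T=Q[(Q[:,2]>zt-4)];r=cv2.minAreaRect(T[:,:2].astype(np.float32));print(" top",np.round(np.median(T[:,2]),1),r, np.linalg.lstsq(np.c_[T[:,:2]-T[:,:2].mean(0),np.ones(len(T))],T[:,2],rcond=None)[0].round(3))
    F=Q[(Q[:,2]<zt-6)&(Q[:,2]>zt-32)&(Q[:,0]<np.percentile(Q[:,0],1)+5)];print(" heel face",len(F),np.median(F,0).round(1),np.polyfit(F[:,1],F[:,0],1).round(3),np.percentile(F[:,1],[1,99]).round(1))
E
```

```text
fixed 7300 [[-101.2, 35.5, 3.4], [-80.9, 51.0, 33.0], [-33.6, 75.3, 37.5]]
 top 36.0 ((-84.82443237304688, 55.7239875793457), (41.227012634277344, 33.10858917236328), 89.99877166748047) [-9.0000e-03 -1.0000e-03  3.5993e+01]
 heel face 685 [-100.9   51.8   19.1] [-4.5000e-02 -9.8176e+01] [35.7 73.6]
held 12076 [[-101.8, -76.2, 58.6], [-89.3, -56.7, 99.8], [-35.2, -37.4, 101.7]]
 top 100.3 ((-85.46292114257812, -56.8116455078125), (32.86581802368164, 39.99854278564453), 0.19076600670814514) [-3.00000e-03  2.00000e-03  1.00292e+02]
 heel face 1896 [-101.3  -56.7   84.7] [-6.00000e-03 -1.01606e+02] [-76.1 -37.5]
```

>>> drive_tool(rows=[0.02,0.0025,-0.0014,-0.018,0,0,0,0.02,0.0022,-0.0001,-0.018,0,0,0,0.02,0.0015,-0.0001,-0.012,0,0,0,0.02,0.0005,0,-0.004,0,0,0,0.02,0.0005,0,-0.004,0,0,0,0.02,0.0003,0,-0.0025,0,0,0,0.02,0.0003,0,-0.0025,0,0,0,0.02,0.0002,0,-0.0015,0,0,0,0.02,0.0002,0,-0.0015,0,0,0,0.02,0,0,0,0,0,0])

```text
t: 9.1
eef_pos: [0.5736, -0.3175, 0.0612]
tcp_rot: [0.091, 3.018, -0.007]
ft_force: [-14.9, 4.1, 17.1]
finger_gap: 0.461
grip_force: 64.2
```

```bash
python3 - <<'E'
from h import *
goto(sh(-80,-57,3),Rs[:,1],-Rs[:,2])
print(((np.array(state()["eef_pos"])-Os)@Rs*1000).round(1))
E
```

```text
t 9.1 pos [ 0.5736 -0.3175  0.0612] F [-14.9   4.1  17.1] gap 0.461 j6 [-0.66  0.48 -0.15  0.84  0.07 -0.6 ]
shift [ 0.0012  0.0014 -0.006 ]
turn/5deg [0.01 0.   0.01]
turn/5deg [  4.38  -0.28 -35.72]
[-80.3 -58.5   9. ]
```

>>> drive_tool(rows=[0.02,-0.0015,0.0006,0,0,0,0,0.02,-0.0008,0.0003,-0.001,0,0,0,0.02,0.0002,0,-0.0015,0,0,0,0.02,0.0002,0,-0.0015,0,0,0,0.02,0.0002,0,-0.0015,0,0,0,0.02,0,0,0,0,0,0,0.02,0,0,0,0,0,0,0.02,0,0,0,0,0,0,0.02,0,0,0,0,0,0,0.02,0,0,0,0,0,0])

```text
t: 10.35
eef_pos: [0.5725, -0.3174, 0.0568]
tcp_rot: [0.092, 3.016, -0.009]
ft_force: [-16.3, 4.2, 22.9]
finger_gap: 0.459
grip_force: 65.8
```

```bash
python3 - <<'E'
from h import *
goto(None)
print(((np.array(state()["eef_pos"])-Os)@Rs*1000).round(1))
E
```

```text
t 10.35 pos [ 0.5725 -0.3174  0.0568] F [-16.3   4.2  22.9] gap 0.459 j6 [-0.66  0.48 -0.16  0.83  0.07 -0.6 ]
[-82.  -58.4   4.9]
```

>>> drive_tool(rows=[0.02,-0.0012,0.0006,0,0,0,0,0.02,-0.0005,0.0003,-0.001,0,0,0,0.02,0.0001,0,-0.0012,0,0,0,0.02,0.0001,0,-0.0012,0,0,0,0.02,0.0001,0,-0.001,0,0,0,0.02,0,0,0,0,0,0,0.02,0,0,0,0,0,0,0.02,0,0,0,0,0,0,0.02,0,0,0,0,0,0,0.02,0,0,0,0,0,0])

```text
t: 11.6
eef_pos: [0.5725, -0.3174, 0.0566]
tcp_rot: [0.091, 3.012, -0.014]
ft_force: [-22.1, 7.7, 40.8]
finger_gap: 0.46
grip_force: 68.4
```

```bash
python3 - <<'E'
from h import *
goto(None)
print(((np.array(state()["eef_pos"])-Os)@Rs*1000).round(1))
E
```

```text
t 11.6 pos [ 0.5725 -0.3174  0.0566] F [-22.1   7.7  40.8] gap 0.46 j6 [-0.66  0.48 -0.17  0.82  0.07 -0.6 ]
[-82.  -58.4   4.7]
```

>>> drive_tool(rows=[0.02,0.001,-0.0005,0.0025,0,0,0,0.055,0,0,0,0,0,0,0.055,0,0,0,0,0,0,0.055,0,0,0,0,0,0,0.055,-0.001,0,0.01,0,0,0,0.055,-0.003,0,0.025,0,0,0,0.055,-0.005,0,0.04,0,0,0,0.055,-0.002,0,0.02,0,0,0,0.0,0,0,0,0,0,0,0.0,0,0,0,0,0,0])

```text
t: 12.85
eef_pos: [0.5621, -0.316, 0.145]
tcp_rot: [0.09, 3.017, -0.005]
ft_force: [-0.8, 0.3, -0.8]
finger_gap: 0.228
grip_force: 0.0
```

```bash
cat > look.py <<'E'
from h import *
import sys
goto(sh(-86,-57,36),Rs[:,1],-Rs[:,2])
c=cam("wrist");im,d=get_image("wrist");save(sys.argv[1],im)
i=im.astype(int);om=(d>0)&(i[:,:,0]-i[:,:,2]>45)&(i[:,:,0]>1.5*i[:,:,1])
q=(pts(c,np.argwhere(om),d[om])-Os)@Rs*1000
for nm,s in dict(fixed=1,loose=-1).items():
    Q=q[(abs(q[:,1]-57*s)<40)&(q[:,2]<60)&(q[:,2]>3)&(q[:,0]<0)];print(nm,len(Q),np.percentile(Q,[.5,50,99.5],0).round(1).tolist())
    T=Q[(Q[:,0]<-75)&(Q[:,2]>30)];print(" top",np.round(np.median(T[:,2]),1),cv2.minAreaRect(T[:,:2].astype(np.float32)), np.linalg.lstsq(np.c_[T[:,:2]-T[:,:2].mean(0),np.ones(len(T))],T[:,2],rcond=None)[0].round(3))
E
python3 look.py w3.png
```

```text
t 12.85 pos [ 0.5621 -0.316   0.145 ] F [-0.8  0.3 -0.8] gap 0.228 j6 [-0.67  0.4  -0.06  1.02  0.07 -0.61]
shift [ 0.0027  0.0005 -0.0577]
turn/5deg [-0.01  0.01 -0.  ]
turn/5deg [-4.4   0.25 35.73]
fixed 5816 [[-102.5, 36.0, 3.5], [-81.5, 51.8, 31.7], [-37.0, 75.5, 36.0]]
 top 34.6 ((-88.76929473876953, 56.16040802001953), (40.36628341674805, 27.632766723632812), 89.80201721191406) [2.0000e-02 1.3000e-02 3.4471e+01]
loose 4858 [[-104.5, -78.3, 10.4], [-81.6, -58.8, 35.2], [-31.4, -39.8, 39.1]]
 top 36.4 ((-90.0402603149414, -59.12081527709961), (39.11439514160156, 29.93743324279785), 89.98096466064453) [ 0.143 -0.    36.324]
```

View pics/w3.png

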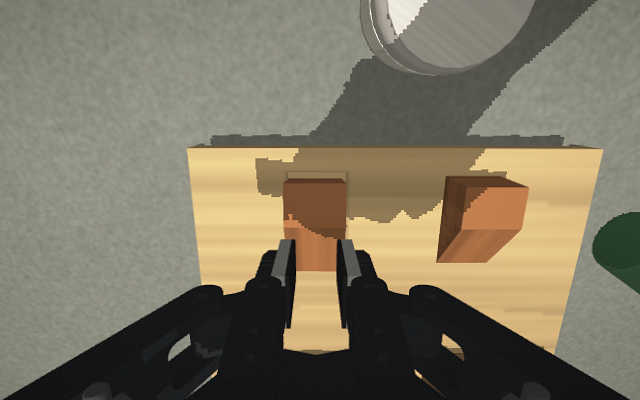

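Wrist picture: the chock is at (180–270, 285–345), in the pocket but with a gap behind its heel (row 175). Its top slopes 0.14 rad, toe up: the toe stands on the uphill rim. I'll press on the ramp with closed fingers, which pushes it down and downhill.

>>> drive_tool(rows=[0,0.0237,-0.0015,0,0,0,0,0,0.02,-0.0015,0,0,0,0,0,0,0,-0.03,0,0,0,0,0,0,-0.0267,0,0,0,0,0,0,-0.003,0,0,0,0,-0.0005,0,-0.003,0,0,0,0,-0.0005,0,-0.003,0,0,0,0,-0.0005,0,-0.003,0,0,0,0,-0.0005,0,-0.002,0,0,0,0,0,0,0,0,0,0])

```text
t: 14.15
eef_pos: [0.6066, -0.3203, 0.0805]
tcp_rot: [0.089, 3.009, -0.011]
ft_force: [-2.2, 3.0, 17.1]
finger_gap: -0.001
grip_force: 7.0
```

```bash
python3 - <<'E'
from h import *
goto(None)
print(((np.array(state()["eef_pos"])-Os)@Rs*1000).round(1))
E
```

```text
t 14.15 pos [ 0.6066 -0.3203  0.0805] F [-2.2  3.  17.1] gap -0.001 j6 [-0.63  0.51 -0.05  0.9   0.07 -0.57]
[-45.1 -59.3  24.2]
```

>>> drive_tool(rows=[0,-0.001,0.0005,-0.001,0,0,0,0,-0.001,0.0005,-0.001,0,0,0,0,-0.001,0,-0.001,0,0,0,0,-0.001,0,-0.001,0,0,0,0,-0.001,0,-0.001,0,0,0,0,-0.001,0,0,0,0,0,0,0,0,0,0,0,0,0,0,0,0,0,0,0,0,0,0,0,0,0,0,0,0,0,0,0,0,0])

```text
t: 15.4
eef_pos: [0.6062, -0.3204, 0.0804]
tcp_rot: [0.085, 2.996, -0.015]
ft_force: [4.4, 6.2, 26.8]
finger_gap: 0.003
grip_force: 13.3
```

```bash
python3 - <<'E'
from h import *
goto(None)
print(((np.array(state()["eef_pos"])-Os)@Rs*1000).round(1))
E
```

```text
t 15.4 pos [ 0.6062 -0.3204  0.0804] F [ 4.4  6.2 26.8] gap 0.003 j6 [-0.64  0.5  -0.07  0.88  0.07 -0.57]
[-45.5 -59.4  24.1]
```

>>> drive_tool(rows=[0,0.003,0,0.005,0,0,0,0,0,0,0.02,0,0,0,0,-0.012,0.001,0.03,0,0,0,0,-0.02,0.001,0.01,0,0,0,0,-0.01,0,0.005,0,0,0,0,0,0,0,0,0,0,0,0,0,0,0,0,0,0,0,0,0,0,0,0,0,0,0,0,0,0,0,0,0,0,0,0,0,0])

```text
t: 16.65
eef_pos: [0.5593, -0.3162, 0.1399]
tcp_rot: [0.09, 3.016, -0.005]
ft_force: [-0.0, 0.2, 0.1]
finger_gap: 0.002
grip_force: 0.0
```

```bash
python3 look.py w4.png
```

```text
t 16.65 pos [ 0.5593 -0.3162  0.1399] F [-0.   0.2  0.1] gap 0.002 j6 [-0.67  0.39 -0.07  1.    0.07 -0.61]
shift [ 0.0055  0.0007 -0.0526]
turn/5deg [ 0.    0.02 -0.  ]
turn/5deg [-4.41  0.26 35.72]
fixed 6052 [[-102.5, 36.0, 3.4], [-82.1, 51.5, 31.3], [-36.7, 75.6, 36.1]]
 top 34.7 ((-88.83840942382812, 56.139198303222656), (40.70122528076172, 27.657859802246094), 89.91950988769531) [1.6000e-02 1.3000e-02 3.4528e+01]
loose 3676 [[-102.2, -78.3, 3.9], [-89.7, -59.2, 34.5], [-60.3, -39.7, 36.4]]
 top 34.8 ((-88.65290069580078, -59.03147888183594), (39.05013656616211, 27.303525924682617), 89.99701690673828) [ 2.0000e-02 -1.0000e-03  3.4692e+01]
```

View pics/w4.png

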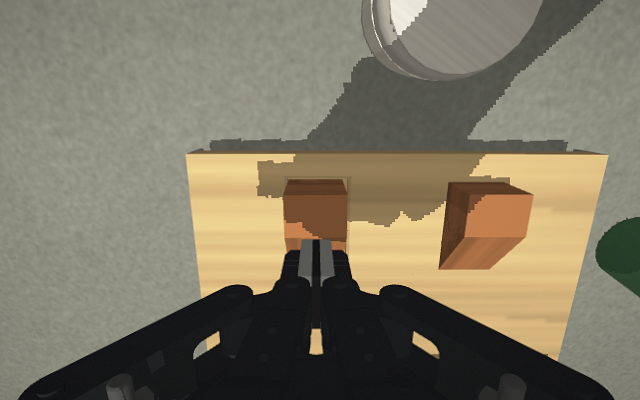

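Wrist picture: the chock's top is now level with the fixed one's (34.8 vs 34.7 mm, same slope), home. On to the bottle.

>>> drive_tool(rows=[0.0854,-0.02,0,0.04,0,0,0,0.0854,-0.02,0.04,0.04,0,0.2,0.3,0.0854,-0.02,0.06,0,0,0.2,0.3,0.0854,-0.01,0.06,0,0,0.2,0.3,0.0854,0,0.06,0,0,0.2,0.3,0.0854,0,0.06,0,0,0.2,0.4,0.0854,0,0.06,0,0,0.2,0.4,0.0854,0,0.06,0,0,0.2,0.4,0.0854,0,0.06,0,0,0.2,0.4,0.0854,0,0.06,0,0,0,0])

```text
t: 17.95
eef_pos: [0.4895, 0.205, 0.2204]
tcp_rot: [0.288, -3.114, -0.009]
ft_force: [0.2, -0.3, 0.1]
finger_gap: 1.001
grip_force: 0.0
```

>>> drive_tool(rows=[0.0854,0.01,0.05,0,0,0,0,0.0854,0.01,0.036,-0.02,0,0,0,0.0854,0.01,0,-0.02,0,0,0,0.0854,0,0,-0.02,0,0,0,0.0854,0,0,0,0,0,0,0.0854,0,0,0,0,0,0,0.0854,0,0,0,0,0,0,0.0854,0,0,0,0,0,0,0.0854,0,0,0,0,0,0,0.0854,0,0,0,0,0,0])

```text
t: 19.2
eef_pos: [0.5194, 0.289, 0.1604]
tcp_rot: [0.288, -3.113, -0.009]
ft_force: [0.3, 0.4, 0.1]
finger_gap: 1.0
grip_force: 0.0
```

```bash
cat > neck.py <<'E'
from h import *
a=np.radians(10.77);l=np.array([np.cos(a),np.sin(a),0]);n=np.array([-l[1],l[0],0])
O=np.array([.6628,.2445,0])
goto(O-.113*l+.068*n+np.array([0,0,.014]),n)
c=cam("wrist");im,d=get_image("wrist");save("w5.png",im)
X=pts(c,np.argwhere(d>0),d[d>0]);q=np.c_[(X-O)@l,(X-O)@n,X[:,2]]*1000
T=q[(abs(q[:,2]-76)<4)&(q[:,0]>-100)];print("roof",len(T),np.percentile(T,[.5,50,99.5],0).round(1).tolist())
e=[np.percentile(T[abs(T[:,1]-k)<4][:,0],1) for k in range(-30,90,10)];print("front edge",np.polyfit(range(-30,90,10),e,1).round(3))
N=q[(q[:,0]<-86)&(q[:,0]>-150)&(abs(q[:,1]-68)<30)&(q[:,2]>14)];print("neck",len(N),np.percentile(N,[1,50,99],0).round(1).tolist())
for b in range(-125,-85,6):
    s=N[abs(N[:,0]-b)<3]
    if len(s)>10: print(b,np.percentile(s[:,1],[1,50,99]).round(1),s[:,2].max().round(1), s[s[:,2]>s[:,2].max()-2,1].mean().round(1))
E
python3 neck.py
```

```text
t 19.2 pos [0.5194 0.289  0.1604] F [0.3 0.4 0.1] gap 1.0 j6 [ 0.37  0.39 -0.02  1.17  0.01  0.18]
shift [ 0.0197  0.0012 -0.1464]
turn/5deg [-0.05 -0.18  0.04]
turn/5deg [ -0.28   0.08 -35.96]
roof 14470 [[-81.6, -103.2, 72.7], [-51.9, 31.7, 75.6], [-2.1, 102.4, 77.1]]Traceback (most recent call last):
  File "neck.py", line 8, in <module>
    e=[np.percentile(T[abs(T[:,1]-k)<4][:,0],1) for k in range(-30,90,10)];print("front edge",np.polyfit(range(-30,90,10),e,1).round(3))
       ~~~~~~~~~~~~~^^^^^^^^^^^^^^^^^^^^^^^^^^^
    return _quantile_unchecked(
        a, q, axis, out, overwrite_input, method, keepdims, weights)
    return _ureduce(a,
                    func=_quantile_ureduce_func,
    ...<5 lines>...
                    overwrite_input=overwrite_input,
                    method=method)
    r = func(a, **kwargs)
    result = _quantile(arr,
                       quantiles=q,
    ...<2 lines>...
                       out=out,
                       weights=wgt)
    slices_having_nans = np.isnan(arr[-1, ...])
                                  ~~~^^^^^^^^^
IndexError: index -1 is out of bounds for axis 0 with size 0
```

View pics/w5.png

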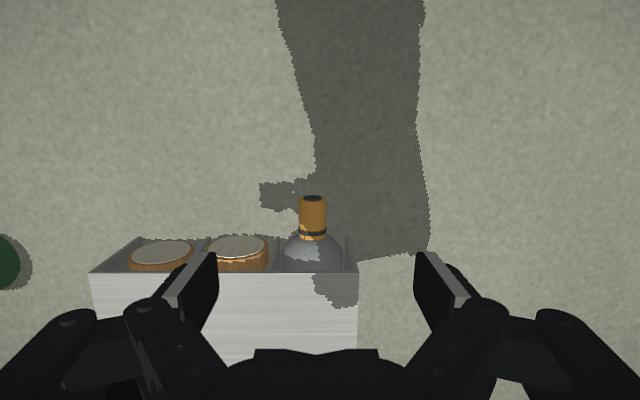

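Wrist picture: brass neck at (195–238, 300–326) in front of the right-hand lane (+y), both tubes at (255,160) and (250,237). Measure the neck.

```bash
sed -i '/front edge/d' neck.py; python3 neck.py
```

```text
t 19.25 pos [0.5194 0.289  0.1603] F [-0.1  0.1 -0.6] gap 1.001 j6 [ 0.37  0.39 -0.02  1.17  0.01  0.18]
shift [ 0.0197  0.0012 -0.1463]
turn/5deg [-0.05 -0.18  0.04]
turn/5deg [ -0.28   0.08 -35.96]
roof 14473 [[-81.6, -103.1, 72.6], [-52.0, 31.8, 75.6], [-2.2, 102.4, 77.2]]
neck 14256 [[-149.9, 38.5, 29.4], [-143.5, 67.5, 243.2], [-87.6, 97.5, 254.0]]
-125 [55.5 67.6 78.7] 40.8 67.6
-119 [56.3 67.6 78.8] 40.2 67.5
-113 [56.2 67.6 78.8] 40.7 67.3
-107 [56.1 67.5 78.9] 40.9 67.2
-101 [55.1 67.5 78.9] 41.4 67.3
-95 [54.  66.6 78.9] 42.3 67.2
-89 [46.7 66.6 86.9] 49.9 65.9
```

>>> drive_tool(rows=[0.07,0.0197,0.0007,-0.02,0,-0.18,0,0.07,0,0,-0.04,0,0,0,0.07,0,0,-0.04,0,0,0,0.07,0,0,-0.03,0,0,0,0.07,0,0,-0.0163,0,0,0,0.07,0,0,0,0,0,0,0,0,0,0,0,0,0,0,0,0,0,0,0,0,0,0,0,0,0,0,0,0,0,0,0,0,0,0])

```text
t: 20.55
eef_pos: [0.5399, 0.29, 0.0154]
tcp_rot: [-0.289, 3.126, 0.008]
ft_force: [-1.4, -0.9, 6.3]
finger_gap: 0.257
grip_force: 58.5
```

>>> drive_tool(rows=[0,0,0,0,0,0,0,0,0,0,0,0,0,0,0,-0.01,-0.0019,0,0,0,0,0,-0.02,-0.0038,0,0,0,0,0,-0.025,-0.0048,0,0,0,0,0,-0.025,-0.0048,0,0,0,0,0,-0.025,-0.0048,0,0,0,0,0,-0.025,-0.0048,0,0,0,0,0,-0.025,-0.0048,0,0,0,0,0,-0.01,-0.0019,0,0,0,0])

```text
t: 21.8
eef_pos: [0.3759, 0.2588, 0.0154]
tcp_rot: [-0.289, 3.122, 0.009]
ft_force: [6.8, 1.0, 2.9]
finger_gap: 0.256
grip_force: 59.1
```

>>> drive_tool(rows=[0,-0.015,-0.0028,0,0,0,0,0,0.0005,0,-0.001,0,0,0,0,0,0,0,0,0,0,0.03,0,0,0,0,0,0,0.06,0,0,0,0,0,0,0.0854,0,0,0,0,0,0,0.0854,0,0,0.01,0,0,0,0.0854,0,0,0.04,0,0,0,0.0854,0.03,0.006,0.05,0,0,0,0.0854,0.03,0.006,0.04,0,0,0])

```text
t: 23.05
eef_pos: [0.4203, 0.2676, 0.1557]
tcp_rot: [-0.29, 3.126, 0.008]
ft_force: [0.8, -0.2, 0.3]
finger_gap: 1.0
grip_force: 0.0
```

>>> drive_tool(rows=[0.0854,0.0,0.002,0.02,0,0,0,0.0854,0,0.002,0,0,0,0,0.0854,0,0,0,0,0,0,0.0854,0,0,0,0,0,0,0.0854,0,0,0,0,0,0,0.0854,0,0,0,0,0,0,0.0854,0,0,0,0,0,0,0.0854,0,0,0,0,0,0,0.0854,0,0,0,0,0,0,0.0854,0,0,0,0,0,0])

```text
t: 24.3
eef_pos: [0.4196, 0.2713, 0.1729]
tcp_rot: [-0.289, 3.128, 0.007]
ft_force: [-0.2, -1.1, 0.1]
finger_gap: 1.0
grip_force: 0.0
```

```bash
cat > bot.py <<'E'
from h import *
from scipy.optimize import least_squares
import sys
for n in sys.argv[1:]:
    c=cam(n);im,d=get_image(n);save("b_"+n+".png",im)
    X=pts(c,np.argwhere(d>0),d[d>0])
    N=X[(X[:,0]>.27)&(X[:,0]<.575)&(X[:,1]>.17)&(X[:,1]<.4)&(X[:,2]>.012)&(X[:,2]<.062)]
    print(n,len(N))
    B=N[N[:,2]>.045]
    if len(B)<50: print("few",len(B));continue
    f=lambda p:np.hypot((B[:,1]-p[0]-p[1]*(B[:,0]-.45))/np.hypot(1,p[1]),B[:,2]-p[2])-.028
    r=least_squares(f,[B[:,1].mean(),.19,.028],loss="soft_l1",f_scale=.002)
    p=r.x;a=np.arctan(p[1]);l=np.array([np.cos(a),np.sin(a)])
    s=(N[:,:2]-[.45,p[0]])@l;t=(N[:,:2]-[.45,p[0]])@[-l[1],l[0]]
    print("yaw",np.degrees(a).round(2),"z",p[2].round(4),"rms",np.sqrt((f(p)**2).mean()).round(4))
    for k in (.5,1,99,99.5): print(k,"axis pt",(np.array([.45,p[0]])+np.percentile(s,k)*l).round(4))
    M=N[(N[:,2]>.052)];sm=(M[:,:2]-[.45,p[0]])@l;print("straight body ends",(np.percentile(sm,[1,99])[:,None]*l+[.45,p[0]]).round(4).tolist())
goto(None)
E
python3 bot.py wrist scene side
```

```text
wrist 11389
yaw 10.63 z 0.027 rms 0.0016
0.5 axis pt [0.3466 0.2522]
1 axis pt [0.3481 0.2525]
99 axis pt [0.5709 0.2943]
99.5 axis pt [0.5715 0.2944]
straight body ends [[0.3916, 0.2606], [0.5291, 0.2864]]
scene 1051
yaw 11.08 z 0.0259 rms 0.0019
0.5 axis pt [0.3489 0.2538]
1 axis pt [0.3513 0.2542]
99 axis pt [0.5438 0.2919]
99.5 axis pt [0.5441 0.292 ]
straight body ends [[0.3968, 0.2631], [0.5324, 0.2897]]
side 2678
yaw 10.99 z 0.0279 rms 0.0025
0.5 axis pt [0.3502 0.2519]
1 axis pt [0.3521 0.2523]
99 axis pt [0.5764 0.2958]
99.5 axis pt [0.579  0.2964]
straight body ends [[0.3934, 0.2603], [0.5734, 0.2953]]
t 24.45 pos [0.4196 0.2713 0.1729] F [-0.1 -0.1  0.5] gap 0.998 j6 [ 0.41  0.19 -0.26  1.12  0.    0.23]
```

View pics/b_wrist.png

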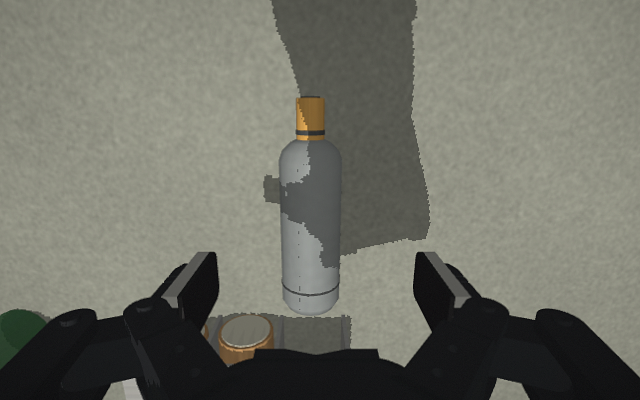

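Wrist picture: the bottle lies free on the table, neck tip (97,311), base (312,311), clear of the rack; its lane is empty. Grasp round the middle.

>>> drive_tool(rows=[0.0854,0.0399,0.002,-0.01,0,0,0,0.0854,0,0,-0.04,0,0,0,0.0854,0,0,-0.04,0,0,0,0.0854,0,0,-0.04,0,0,0,0.0854,0,0,-0.026,0,0,0,0.0854,0,0,-0.01,0,0,0,0.0854,0,0,0,0,0,0,0.03,0,0,0,0,0,0,0.03,0,0,0,0,0,0,0.03,0,0,0,0,0,0])

```text
t: 25.7
eef_pos: [0.4606, 0.2741, 0.0087]
tcp_rot: [-0.289, 3.125, 0.01]
ft_force: [-0.4, 1.1, 5.2]
finger_gap: 0.634
grip_force: 62.7
```

>>> drive_tool(rows=[0.03,0,0,0,0,0,0,0.03,0,0,0,0,0,0,0.03,0,0,0.01,0,0,0,0.03,0,0,0.03,0,0,0,0.03,0,0,0.04,0,0,0,0.03,0,0,0.04,0,0,0,0.03,0,0,0.04,0,0,0,0.03,-0.01,-0.01,0.04,0,0,0,0.03,-0.01,-0.01,0.03,0,0,0,0.03,0,0,0,0,0,0])

```text
t: 26.95
eef_pos: [0.4397, 0.2531, 0.2393]
tcp_rot: [-0.288, 3.124, 0.008]
ft_force: [0.4, 0.6, -5.4]
finger_gap: 0.637
grip_force: 65.9
```

```bash
python3 - <<'E'
from h import *
goto(sh(-18,0,70),Rs[:,0],-Rs[:,2])
print(Ro.from_rotvec(state()["tcp_rot"]).as_matrix().round(3), state()["moment"])
E
```

```text
t 26.95 pos [0.4397 0.2531 0.2393] F [ 0.4  0.6 -5.4] gap 0.637 j6 [ 0.36  0.18 -0.11  1.28  0.    0.18]
shift [ 0.1917 -0.5155 -0.11  ]
turn/5deg [  1.2   -0.98 -20.77]
turn/5deg [-1.08 -1.14 15.18]
[[-0.983 -0.183  0.003]
 [-0.183  0.983  0.006]
 [-0.004  0.005 -1.   ]] [-0.01258593 -0.03765588 -0.06029589]
```

>>> drive_tool(rows=[0.03,0.002,-0.03,0.005,0,0,1,0.03,0.005,-0.04,0.005,0,0,1,0.03,0.01,-0.04,0,0,0,1,0.03,0.01,-0.04,0,0,0,1,0.03,0.01,-0.04,0,0,0,1,0.03,0.015,-0.04,0,0,0,1,0.03,0.015,-0.04,0,0,0,1,0.03,0.015,-0.04,0,0,0,1,0.03,0.015,-0.04,0,0,0,1,0.03,0.015,-0.04,0,0,0,1])

```text
t: 28.2
eef_pos: [0.5512, -0.1377, 0.2445]
tcp_rot: [1.586, -2.707, -0.011]
ft_force: [1.0, -0.4, -6.3]
finger_gap: 0.641
grip_force: 65.9
```

>>> drive_tool(rows=[0.03,0.015,-0.04,0,0,0,1,0.03,0.015,-0.04,0,0,-0.3,1,0.03,0.015,-0.03,0,0,-0.3,1,0.03,0.015,-0.0155,0,0,-0.3,1,0.03,0.015,0,0,0,-0.3,1,0.03,0.005,0,-0.02,0,-0.2,0.2,0.03,0,0,-0.02,0,0,0,0.03,0,0,-0.02,0,0,0,0.03,0,0,0,0,0,0,0.03,0,0,0,0,0,0])

```text
t: 29.45
eef_pos: [0.6313, -0.2621, 0.1862]
tcp_rot: [-2.087, 2.214, -0.095]
ft_force: [-0.0, -0.6, -7.0]
finger_gap: 0.634
grip_force: 65.8
```

```bash
cat > lay.py <<'E'
from h import *
import sys
goto(sh(*[float(v) for v in sys.argv[1:4]]),Rs[:,0],-Rs[:,2])
print("shelf tcp",((np.array(state()["eef_pos"])-Os)@Rs*1000).round(1))
for n in sys.argv[4:]:
    c=cam(n);im,d=get_image(n);save("l%d_%s.png"%(state()["t"]*100,n),im)
    q=(pts(c,np.argwhere(d>0),d[d>0])-Os)@Rs*1000;i=im[d>0].astype(int)
    zt=((np.array(state()["eef_pos"])-Os)@Rs*1000)
    g=(i.max(1)-i.min(1)<40)&(i.max(1)>60)
    m=g&(abs(q[:,0]-zt[0])<32)&(abs(q[:,1]-zt[1])<135)&(q[:,2]>zt[2]+8)&(q[:,2]<zt[2]+60)&(abs(q[:,1]-zt[1])>22);B=q[m]
    B=B[B[:,2]<zt[2]+58];print(n,len(B),np.percentile(B,[1,50,99],0).round(1).tolist())
    for s in (-1,1):
        K=B[(s*(B[:,1]-zt[1])>25)&(s*(B[:,1]-zt[1])<60)]
        if len(K)>50:
            k=K[K[:,2]>np.percentile(K[:,2],98)-1];print(" side",s,len(K),"top",np.median(k,0).round(1))
E
python3 lay.py -18 0 60 wrist scene side
```

```text
t 29.45 pos [ 0.6313 -0.2621  0.1862] F [-0.  -0.6 -7. ] gap 0.634 j6 [-0.55  0.46  0.15  1.17  0.08 -2.05]
shift [ 0.0013 -0.0004 -0.0668]
turn/5deg [  4.24   0.26 -35.74]
turn/5deg [-0.33 -0.09 -0.03]
shelf tcp [-11.2   0.4 126.5]
wrist 28290 [[-37.3, -89.6, 151.6], [-11.6, -54.2, 167.9], [13.5, -22.5, 172.8]]
 side -1 15763 top [-11.9 -38.7 172.1]
scene 1381 [[-27.0, -85.9, 137.2], [5.7, 28.5, 165.1], [18.2, 83.0, 175.0]]
 side -1 420 top [ -9.8 -38.1 172.2]
 side 1 439 top [ -8.7  45.6 174.7]
side 590 [[-36.5, -64.1, 137.3], [-16.6, 67.2, 165.5], [13.8, 84.3, 177.7]]
 side 1 195 top [-10.3  44.5 177.5]
```

>>> drive_tool(rows=[0.03,0,0,-0.02,-0.33,-0.09,-0.03,0.03,0,-0.0004,-0.025,0,0,0,0.03,0,0,-0.022,0,0,0,0.03,0.0025,0,-0.02,0,0,0,0.03,0.0012,0,-0.01,0,0,0,0.03,0.0005,0,-0.004,0,0,0,0.03,0.0005,0,-0.003,0,0,0,0.03,0,0,0,0,0,0,0.03,0,0,0,0,0,0,0.03,0,0,0,0,0,0])

```text
t: 30.85
eef_pos: [0.6364, -0.2628, 0.0834]
tcp_rot: [-2.094, 2.223, -0.139]
ft_force: [-0.1, 1.0, -7.2]
finger_gap: 0.636
grip_force: 66.1
```

```bash
python3 lay.py -22 0 10 wrist scene side
```

```text
t 30.85 pos [ 0.6364 -0.2628  0.0834] F [-0.1  1.  -7.2] gap 0.636 j6 [-0.53  0.51 -0.03  0.92  0.06 -2.04]
shift [-0.0016  0.0001 -0.0142]
turn/5deg [  4.41  -0.28 -35.73]
turn/5deg [0.01 0.02 0.  ]
shelf tcp [-18.7  -0.   23.9]
wrist 27897 [[-45.0, -89.1, 50.8], [-19.6, -53.8, 66.8], [5.7, -22.5, 71.4]]
 side -1 15868 top [-19.3 -44.8  70.6]
scene 1149 [[-35.2, -77.2, 34.3], [-3.5, 27.3, 62.9], [9.5, 83.2, 70.9]]
 side -1 366 top [-17.3 -42.1  70.8]
 side 1 362 top [-18.2  45.5  69.6]
side 515 [[-45.1, -64.9, 33.8], [-24.9, 64.8, 61.3], [5.7, 85.0, 72.6]]
 side 1 189 top [-18.3  39.3  72.2]
```

>>> drive_tool(rows=[0.03,-0.001,0,-0.004,0,0,0,0.03,0,0,-0.003,0,0,0,0.03,0,0,-0.002,0,0,0,0.03,0,0,-0.0015,0,0,0,0.03,0,0,-0.001,0,0,0,0.03,0,0,-0.001,0,0,0,0.03,0,0,-0.001,0,0,0,0.03,0,0,0,0,0,0,0.03,0,0,0,0,0,0,0.03,0,0,0,0,0,0])

```text
t: 32.25
eef_pos: [0.6352, -0.2626, 0.0695]
tcp_rot: [-2.094, 2.224, -0.138]
ft_force: [-0.0, 0.3, -7.0]
finger_gap: 0.636
grip_force: 66.1
```

```bash
python3 lay.py -22 0 10
```

```text
t 32.25 pos [ 0.6352 -0.2626  0.0695] F [-0.   0.3 -7. ] gap 0.636 j6 [-0.53  0.52 -0.05  0.89  0.06 -2.04]
shift [-0.0004  0.     -0.0003]
turn/5deg [  4.4   -0.27 -35.73]
turn/5deg [0.01 0.02 0.  ]
shelf tcp [-21.5   0.   10.2]
```

No contact yet; lower on in 0.5 mm steps.

>>> drive_tool(rows=[0.03,0,0,-0.0005,0,0,0,0.03,0,0,-0.0005,0,0,0,0.03,0,0,-0.0005,0,0,0,0.03,0,0,-0.0005,0,0,0,0.03,0,0,0,0,0,0,0.03,0,0,0,0,0,0,0.03,0,0,0,0,0,0,0.03,0,0,0,0,0,0,0.03,0,0,0,0,0,0,0.03,0,0,0,0,0,0])

```text
t: 33.5
eef_pos: [0.6357, -0.2628, 0.0684]
tcp_rot: [-2.094, 2.223, -0.14]
ft_force: [-1.5, 1.4, 6.1]
finger_gap: 0.636
grip_force: 67.3
```

```bash
python3 lay.py -22 0 8
```

```text
t 33.5 pos [ 0.6357 -0.2628  0.0684] F [-1.5  1.4  6.1] gap 0.636 j6 [-0.53  0.52 -0.06  0.88  0.06 -2.04]
shift [-0.0007  0.0002 -0.0012]
turn/5deg [-4.43  0.29 35.73]
turn/5deg [0.01 0.03 0.  ]
shelf tcp [-21.2  -0.1   9.1]
```

>>> drive_tool(rows=[0.03,-0.0005,0,0,0,0,0,0.03,-0.0005,0,0,0,0,0,0.03,-0.0005,0,0,0,0,0,0.03,-0.0005,0,-0.0003,0,0,0,0.03,0,0,0,0,0,0,0.03,0,0,0,0,0,0,0.03,0,0,0,0,0,0,0.03,0,0,0,0,0,0,0.03,0,0,0,0,0,0,0.03,0,0,0,0,0,0])

```text
t: 34.75
eef_pos: [0.6356, -0.2629, 0.0685]
tcp_rot: [-2.092, 2.22, -0.144]
ft_force: [6.2, 2.7, 5.1]
finger_gap: 0.636
grip_force: 67.3
```

```bash
python3 lay.py -22 0 8 scene wrist
```

```text
t 34.75 pos [ 0.6356 -0.2629  0.0685] F [6.2 2.7 5.1] gap 0.636 j6 [-0.53  0.52 -0.06  0.88  0.06 -2.04]
shift [-0.0006  0.0002 -0.0012]
turn/5deg [-4.49  0.29 35.71]
turn/5deg [ 0.02  0.07 -0.  ]
shelf tcp [-21.3  -0.2   9.1]
scene 1130 [[-36.9, -79.2, 19.6], [-6.6, 26.9, 48.1], [7.1, 83.3, 56.6]]
 side -1 359 top [-20.1 -48.3  56.3]
 side 1 349 top [-20.4  42.   55.7]
wrist 27875 [[-47.7, -89.2, 36.2], [-22.4, -53.8, 52.1], [3.0, -22.7, 56.6]]
 side -1 15902 top [-22.1 -44.8  55.9]
```

>>> drive_tool(rows=[0.057,0,0,0,0,0,0,0.06,0,0,0,0,0,0,0.066,0,0,0,0,0,0,0.074,0,0,0,0,0,0,0.08,0,0,0,0,0,0,0.08,0,0,0,0,0,0,0.08,0,0,0,0,0,0,0.08,-0.0006,0,0.005,0,0,0,0.08,-0.0012,0,0.01,0,0,0,0.08,-0.0025,0,0.02,0,0,0])

```text
t: 36.1
eef_pos: [0.6284, -0.2623, 0.1023]
tcp_rot: [-2.094, 2.224, -0.136]
ft_force: [0.3, 1.2, 0.1]
finger_gap: 0.938
grip_force: 0.0
```

>>> drive_tool(rows=[0.08,-0.004,0,0.03,0,0,0,0.08,-0.005,0,0.04,0,0,0,0.08,-0.005,0,0.04,0,0,0,0.08,0,0,0.03,0,0,0,0.08,0,0,0,0,0,0,0.08,0,0,0,0,0,0,0.08,0,0,0,0,0,0,0.08,0,0,0,0,0,0,0.08,0,0,0,0,0,0,0.08,0,0,0,0,0,0])

```text
t: 37.35
eef_pos: [0.6148, -0.2626, 0.2418]
tcp_rot: [-2.094, 2.224, -0.137]
ft_force: [-0.6, -0.1, -0.4]
finger_gap: 0.943
grip_force: 0.0
```

```bash
python3 - <<'E'
from h import *
goto(None)
for n in ("wrist","scene"):
    c=cam(n);im,d=get_image(n);save("end_%s.png"%n,im)
    q=(pts(c,np.argwhere(d>0),d[d>0])-Os)@Rs*1000;i=im[d>0].astype(int)
    m=(i.max(1)-i.min(1)<40)&(abs(q[:,0]+20)<40)&(abs(q[:,1])<130)&(q[:,2]>42)&(q[:,2]<65);B=q[m]
    T=B[B[:,2]>53];print(n,len(T),T.mean(0).round(1),np.polyfit(T[:,1],T[:,0],1).round(3),np.percentile(T[:,1],[1,99]).round(1))
E
```

```text
t 37.35 pos [ 0.6148 -0.2626  0.2418] F [-0.6 -0.1 -0.4] gap 0.943 j6 [-0.55  0.4   0.19  1.25  0.06 -2.06]
wrist 4163 [-21.5  -4.3  54.7] [ 8.0000e-03 -2.1446e+01] [-68.9  69.1]
scene 348 [-20.    3.7  54.3] [ 1.2000e-02 -2.0091e+01] [-64.7  71.1]
```

View pics/end_wrist.png

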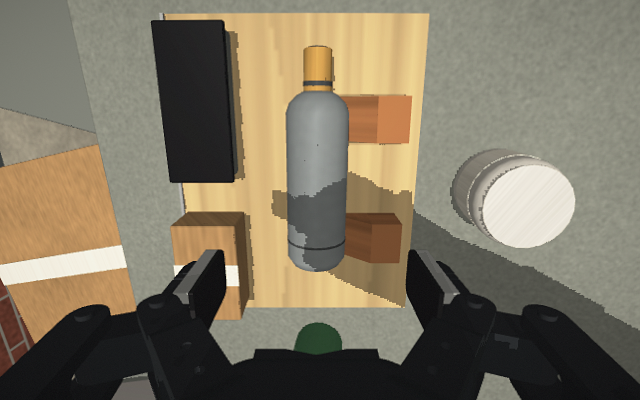

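The picture shows the bottle (45–270, 317) lying across the board against both chocks (120,380) and (238,372), centred and square; tin and flask stand.

```bash
python3 -c "
from station import *
print(finish_job())"
```

```text
the job is handed in; nothing more can be done
None
```

The chock is home in its pocket and the bottle lies across the slope against both chocks, let go and centred, with the tin, flask and tubes untouched. I handed the job in at about 37 s of the 72 s allowed; no verdict came back.

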